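# Unhook the dip basket past its sprung keeper and stand it in the beaker

### The arm

A 6-joint arm with a two-finger parallel gripper is mounted at the origin on a cart in front of the work surface, level with it; the furniture and walls round the work are solid. World frame = base frame: x ahead of the robot, y to its left, z up, the work surface at z = 0. Lengths are in m, angles in rad, forces in N, time in s.
With the tool pointing down it reaches from about 0.325 to 0.925 m from the base axis. Payload 3.1 kg.
Tool frame: the origin (TCP) lies at the very end of the fingers, on their centre line; the grasp point (between the pads) lies 19 mm behind it; z points along the fingers, y is the line along which they close (so a half turn about z gives the same grasp; the last joint's range is limited). The gripper opens to 85 mm and grips with 20 to 120 N. Pads are 22 mm wide; open, the fingers measure 114 mm over their backs; the gripper's body (76 mm by 85 mm) begins 54 mm behind the grasp point. The pads swing forward as they close: fully open they stand 13 mm farther back than shut.
Start: joints at [1.074, 0.217, 1.613, -0, 1.311, -0.112], TCP at [0.235, 0.579, 0.231] pointing down, gripper open.
Joint ranges: [-2.75, 2.75], [-0.78, 2.1], [0.31, 2.55], [-1.13, 4.27], [0.13, 2.63], [-2.58, 2.58]. Speed limits (rad/s): [2.79, 2.79, 3.14, 3.14, 3.14, 3.14].

### API

Orientations are given as a unit quaternion [x, y, z, w].
In Python, from station import r gives the robot as it stands.
- The arm moves only by the tool play_rows, never from a script. Its argument "steps" is a list of rows, each a list of 2 entries, a list of its own where there are three numbers: the shift along the tool's x, y, z in units of 30 mm (1.0 is 30 mm), then the turn about the tool's z in units of 5 degrees (1.0 is 5 degrees). In form: [[[dx, dy, dz], twist], ...]. A call has exactly 10 rows; each row shifts and turns the commanded pose from where the row before left it, along the tool's axes as they then stand; what a row does not reach is not made up. A row lasts 1/12 s, in which the tool goes at most 41.7 mm and 7.16 degrees, less where a joint would pass 70% of its speed; a pose out of reach is approached as far as the arm can. A call is refused whole if a number of a shift passes 1 or a number of a turn 1, either way. A call with a gripper value outside its range is refused whole. "hand" is the closure, from -1 (fully open) to 1 (shut), so that 0 is half open, set as the call begins (left out, the last holds). The fingers move at their own pace and stop on an object; the grip force is fixed at half the most. Time passes only in rows, so rows that do not move let the fingers close, or fill a call up. It gives the time, the measured TCP pose, the force, the opening and the grip force at its end, in the units of the state.
- r.observe(): the state, without advancing time (a new reading comes with each control period).
- r.get_image(name): name is "scene" or "side" or "wrist"; returns a dict with "color" (480x640x3 uint8, red, green, blue), "depth" (480x640 float32, m along the optical axis (not along the pixel's ray), 0 where there is no reading), "fx", "fy", "cx", "cy" (pixels), "cam_to_world" (4x4, takes a point from camera to world coordinates). Camera axes: x right, y down, z forward; pixel columns grow to the right and rows downward; lengths in m; the calibration is good to about 2 mm. A picture is of the moment at which its call begins.
- r.hand_in(): hands the job in; it is judged then, once.
The state is a dict: "time": time; "qpos": joint angles; "joint_velocities": joint speeds; "joint_efforts": joint torques, N m; "eef_pos": TCP position; "eef_rot": TCP orientation; "ft_force": force on the tool from outside, world axes, zero at the start; "torque": the same for the moment, N m; "opening": finger opening in m; "gripper_force": force on a finger pad.
Only numpy, scipy, OpenCV 4.12 (cv2) and the standard library are available. Lean on these libraries where they do the work, as an engineer would, in place of code of your own. Each camera call takes 0.05 s, during which the arm holds its last target. There are 200 camera calls.

### The job

Take the dip basket with its mounted specimen off the drip stand and stand it in the empty glass beaker beside the stand. Hold it by the blue handle, push it gently back against the red sprung keeper until the hook mouth is open, and keep it pressed while you lift the bar out, draw the basket forward off the hooks, then lower it upright onto the beaker's bottom and let go. Do not force the hook or the glass, keep the specimen in the basket, and leave the beaker and the brown bottle and timer near the stand where they are.

Things in the scene. Friction and masses are not known exactly. Their poses are not given: they have to be found in the camera images.
- stand: Fixed drip stand: stainless drip tray 190 x 130 x 12 mm, a 12 mm rod (top 203 mm up) 105 mm behind the origin, and a grey boss head clamping a level arm with the hooks. Origin on the worktop straight under the hanging bar as it hangs at the start; x points from the hooks back to the rod (the way the keeper is pressed), y left along the hanging bar, z up. More than 25 N on it is forcing it.
- hooks_nominal (a point): Point of the stand where the bar's middle hangs at the start, 178 mm up. Two 5 mm wire hooks at y +11 and -11 mm run forward under the bar (wire top 175 mm up), turn up in front of it and curl back over it (183 to 188 mm up, 24 mm long). The bar leaves upwards only when its centre is 3 mm behind the curl's end. The hooks' true x differs from this by up to 6.5 mm, day to day, unmeasured.
- keeper_nominal (a point): Usual place of the front face of the red keeper's upright thumb plate (12 mm wide, top 231 mm up), which meets the back of the basket's handle; slides along stand +x only. It shares the arm's unmeasured shift: the basket must go back 0.5 to 13.5 mm from its start (at random) to meet it, then press it 5.5 mm or a little more to free the bar; at 8 mm it is at its rigid stop.
- housing_nominal (a point): Usual middle of the aluminium block behind the hooks (24 x 36 x 30 mm) that holds the keeper's spring. The spring resists with 4 N when first touched, 10.6 N at 5.5 mm (bar just free), 13.6 N at 8 mm (stop), and shuts the keeper when let go. Keep the press up until the bar has risen 15 mm; the handle slides up the thumb plate with friction meanwhile.
- basket_handle (a point): Centre of the basket's handle, a blue plastic block 16 (x) x 18 (y) x 26 (z) mm on top of an 8 mm stem; 223 mm up at the start, axes then along the stand's. Loose steel basket, about 0.12 kg: bar 45 mm and underside 150 mm below this point. Grasp from above across y (18 mm), back left to the keeper, firmly or it twists as it is pressed; fingertips may reach 25 mm below its centre.
- basket_bar (a point): Middle of the basket's hanging bar, a 6 mm steel rod 40 mm long along the basket's y with 9 mm end knobs, 45 mm below the handle's centre and 105 mm above the basket's underside; 178 mm up at the start. About 2 mm of play along y in the hooks. Once out, draw the basket forward (stand -x) 50 mm before raising it over 45 mm: its struts would catch under the hooks.
- basket: The dip basket; origin at the centre of its flat underside, 150 mm below the handle's centre, z up along the stem. The perforated steel cup is 35 mm across and 24 mm high, inside 31 mm across. Two thin struts rise from its rim (y +-17 mm) and meet in the stem 52 mm above the underside.
- specimen_mid (a point): Centre of the red mounted specimen, a disc 25 mm across and 19 mm high lying loose in the basket's cup, its underside 3 mm above the basket's underside.
- beaker: Empty clear glass beaker, 70 mm high, 55 mm across the lip, free bore 44 mm, bottom 2 mm thick, 0.11 kg, standing free on the worktop left or right of the stand. Origin at the centre of its underside, z up.
- etchant: Bystander: brown lab bottle with black cap, 56 mm across, 131 mm high, standing loose on the other side of the stand from the beaker. Origin at the centre of its underside.
- timer: Bystander: white lab timer, 64 x 64 x 18 mm, lying loose in front of the stand. Origin at the centre of its underside.
Not all that is in view belongs to the job. There is more than one size of the beaker; the one meant has the size given above.

How it is judged:
On the way:
1. The basket's hanging bar is lifted up out of the hooks (z of basket_bar in the frame of stand above 0.198 m), for 0.2 s.
At the end, for the whole second after the job is handed in: The basket stands on the bottom of the beaker (underside within 10 mm of the beaker's underside height and 12 mm of its axis, tilted less than 0.2 rad), released, with the specimen still lying in its cup; the beaker stands upright on the worktop within 40 mm of where it was (horizontal distance between basket and beaker below 0.012 m and z of basket in the frame of beaker below 0.01 m and angle between basket's own z axis and vertical below 0.2 rad and z of specimen_mid in the frame of basket below 0.022 m and horizontal distance between specimen_mid and basket below 0.012 m and angle between beaker's own z axis and vertical below 0.06 rad and height (world z) of beaker below 0.006 m and distance of beaker from where it was at the start of the episode below 0.04 m); the robot touches nothing.
It fails at once if The stand, its hooks or keeper are forced: more than 25 N (contact force between stand and anything else above 25 N).
It fails at once if The glass beaker is pressed or struck with more than 20 N (contact force between basket and beaker above 20 N or contact force between beaker and the fingers above 20 N).
It fails at once if The beaker is tipped (angle between beaker's own z axis and vertical above 0.35 rad).
It fails at once if The specimen falls out of the basket (distance between specimen_mid and basket above 0.035 m).
It fails at once if The brown bottle or the timer is moved more than 20 mm, or the bottle tipped (distance of any of etchant, timer from where it was at the start of the episode above 0.02 m or angle between etchant's own z axis and vertical above 0.3 rad).
It also fails if it takes over 58 s, if anything falls off the work surface, if the arm or the gripper's body presses on something with over 40 N, if the wrist force passes 120 N, or if a joint passes its speed limit or range.

## Working session

There is one attempt and no reset: what is moved stays moved. The work goes in short steps, Python scripts to look and compute and a tool call to move; the robot and the scene stay as the last step left them, time stands still between calls to the robot, and variables do not carry over. Pictures are saved under pics/ and viewed, at most 10 in all, crops included, and the job is handed in when it is done.

Besides the shell and the picture viewer there is one more tool, called by a JSON object that holds its "op" and its "data", one argument or row to a line. play_rows: Moves the arm, as the interface text tells. Its arguments: {"type":"object","properties":{"steps":{"type":"array"},"hand":{"type":"number"}},"required":["steps"]}

```bash
mkdir -p pics; ls
python3 - <<'E'
from station import r
import cv2,pickle
o=r.observe();print(o['time'],o['eef_pos'],o['eef_rot'],o['opening'],o['ft_force'])
d={}
for n in("scene","side"):
    d[n]=r.get_image(n);cv2.imwrite(f"pics/{n}0.png",d[n]['color'][:,:,::-1])
    print(n,d[n]['fx'],d[n]['cam_to_world'].round(3).tolist())
pickle.dump(d,open('d0.pkl','wb'))
E
```

```text
pics
0.0 [0.23419465 0.57855839 0.22991966] [ 1.91211933e-01  9.81547986e-01 -1.18839417e-03 -3.68132383e-04] 0.08546132105564061 [-0.90261944 -0.9028359   0.60127092]
scene 535.9534065482055 [[0.429, -0.586, 0.687, -0.474], [-0.903, -0.276, 0.329, -0.667], [-0.003, -0.762, -0.648, 1.088], [0.0, 0.0, 0.0, 1.0]]
side 458.90118108852084 [[0.324, -0.546, 0.773, -0.518], [-0.946, -0.187, 0.265, -0.509], [-0.0, -0.817, -0.577, 0.908], [0.0, 0.0, 0.0, 1.0]]
```

View pics/scene0.png

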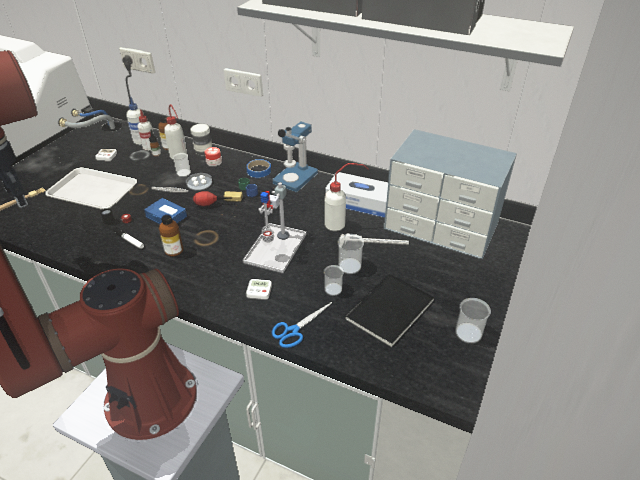

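View pics/side0.png

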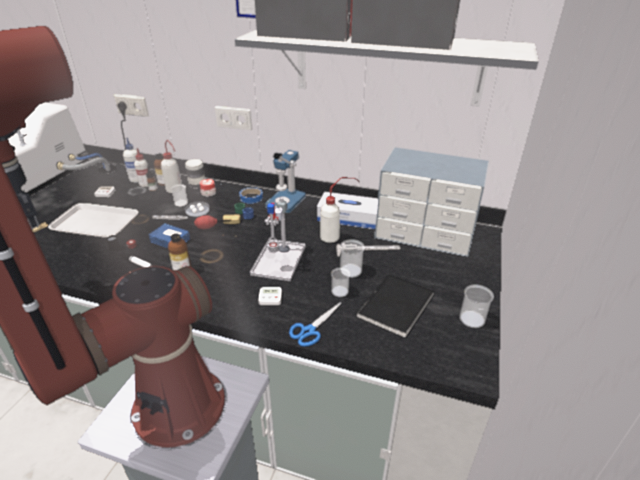

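The scene view shows the drip stand tray at (275,248) and the blue handle near (266,207). The candidate small beaker is at (333,280), the bottle at (171,236) and the timer at (259,289). The side view agrees, with the tray at (278,260) and the beaker at (340,283).

```bash
cat > h.py <<'E'
import numpy as np,cv2
def cloud(im):
    v,u=np.mgrid[0:480,0:640];z=im['depth']
    p=np.stack([(u-im['cx'])/im['fx']*z,(v-im['cy'])/im['fy']*z,z,np.ones_like(z)],-1)
    w=(p@np.array(im['cam_to_world']).T)[...,:3];w[z==0]=np.nan;return w
def proj(im,P):
    c=np.linalg.inv(im['cam_to_world'])@np.append(P,1);return im['fx']*c[0]/c[2]+im['cx'],im['fy']*c[1]/c[2]+im['cy']
def ray(im,u,v):
    T=np.array(im['cam_to_world']);return T[:3,3],T[:3,:3]@np.array([(u-im['cx'])/im['fx'],(v-im['cy'])/im['fy'],1])
def onz(im,u,v,z):
    o,d=ray(im,u,v);return o+d*(z-o[2])/d[2]
def tri(rs):
    A=np.zeros((3,3));b=np.zeros(3)
    for o,d in rs:
        d=d/np.linalg.norm(d);M=np.eye(3)-np.outer(d,d);A+=M;b+=M@o
    return np.linalg.solve(A,b)
E
python3 - <<'E'
import pickle,numpy as np,cv2
from h import *
d=pickle.load(open('d0.pkl','rb'))
boxes={'scene':((240,180,310,275),(320,262,346,298)),'side':((248,190,310,282),(328,265,352,300))}
cents={}
for n,im in d.items():
    w=cloud(im);(a,b,c,e),bk=boxes[n]
    m=np.zeros((480,640),bool);m[b:e,a:c]=1
    hsv=cv2.cvtColor(im['color'],cv2.COLOR_RGB2HSV);H,S,V=hsv[...,0],hsv[...,1],hsv[...,2]
    bl=m&(H>100)&(H<130)&(S>120)&(V>60);rd=m&((H<8)|(H>172))&(S>120)&(V>60)
    tr=m&(abs(w[...,2]-.009)<.008)&(V>130)&(S<60)
    for nm,k in(('blue',bl),('red',rd),('tray',tr)):
        vs,us=np.nonzero(k);P=w[k];print(n,nm,k.sum(),(us.min(),us.max(),vs.min(),vs.max(),us.mean().round(1),vs.mean().round(1)) if k.any() else'',np.nanmedian(P,0).round(3),np.nanmin(P,0).round(3),np.nanmax(P,0).round(3))
    print('rect',cv2.minAreaRect((w[tr][:,:2]*1000).astype(np.float32)))
    a,b,c,e=bk;P=w[b:e,a:c].reshape(-1,3);P=P[(P[:,2]>.012)&(P[:,2]<.11)];print('beaker',len(P),P.min(0).round(3),P.max(0).round(3),np.median(P,0).round(3))
    big=cv2.resize(im['color'][170:310,235:375],None,fx=4,fy=4,interpolation=cv2.INTER_CUBIC);cv2.imwrite(f'pics/{n}crop.png',big[:,:,::-1])
a=cv2.imread('pics/scenecrop.png');cv2.imwrite('pics/crop1.png',a)
E
```

```text
scene blue 70 (np.int64(248), np.int64(267), np.int64(192), np.int64(202), np.float64(263.6), np.float64(196.9)) [ 0.541 -0.01   0.225] [ 0.533 -0.019 -0.002] [0.823 0.212 0.237]
scene red 51 (np.int64(264), np.int64(272), np.int64(191), np.int64(235), np.float64(268.3), np.float64(208.6)) [ 0.563 -0.01   0.183] [ 0.534 -0.023 -0.001] [0.841 0.177 0.231]
scene tray 1123 (np.int64(243), np.int64(305), np.int64(180), np.int64(271), np.float64(275.1), np.float64(248.6)) [ 0.575 -0.013  0.004] [ 0.488 -0.08   0.001] [0.926 0.138 0.017]
rect ((711.19384765625, 20.624061584472656), (452.6037902832031, 147.8518524169922), 11.771256446838379)
beaker 504 [ 0.473 -0.266  0.012] [ 0.589 -0.211  0.073] [ 0.505 -0.239  0.044]
side blue 112 (np.int64(248), np.int64(273), np.int64(195), np.int64(212), np.float64(261.9), np.float64(203.3)) [0.896 0.216 0.021] [ 0.533 -0.018  0.   ] [0.944 0.258 0.238]
side red 9 (np.int64(273), np.int64(274), np.int64(213), np.int64(217), np.float64(273.6), np.float64(215.2)) [ 0.562 -0.007  0.191] [ 0.558 -0.009  0.183] [ 0.565 -0.003  0.197]
side tray 1006 (np.int64(250), np.int64(304), np.int64(190), np.int64(280), np.float64(278.1), np.float64(259.5)) [ 0.576 -0.009  0.003] [ 0.486 -0.077  0.001] [1.03  0.284 0.017]
rect ((754.2054443359375, 76.55111694335938), (589.9620361328125, 183.614990234375), 25.874732971191406)
beaker 468 [ 0.472 -0.265  0.012] [ 0.593 -0.211  0.071] [ 0.498 -0.239  0.044]
```

View pics/scenecrop.png

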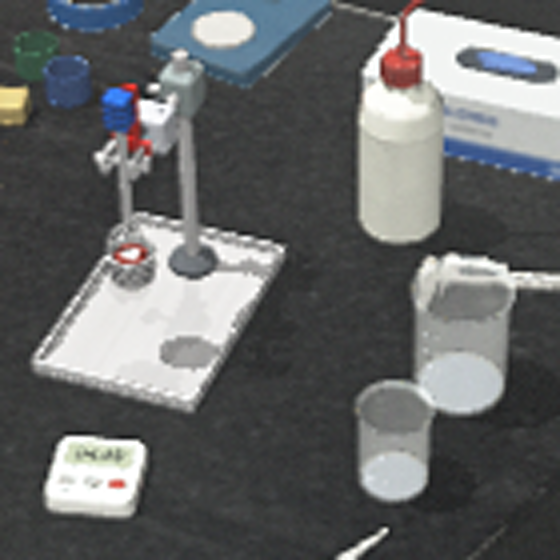

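The crop shows the handle at about (264,197) in full-frame pixels, with the red keeper behind it. The rod is to the right and the basket is over the tray. The 55 mm beaker is at about (333,280), and the bigger one with the brush is next to it. Next I measure the tray, rod and blue block more tightly.

Run:
```python
import pickle,numpy as np,cv2
from h import *
d=pickle.load(open('d0.pkl','rb'))
for n,im in d.items():
    w=cloud(im);X,Y,Z=w[...,0],w[...,1],w[...,2]
    reg=(X>.45)&(X<.72)&(Y>-.14)&(Y<.09)
    hsv=cv2.cvtColor(im['color'],cv2.COLOR_RGB2HSV);H,S,V=hsv[...,0],hsv[...,1],hsv[...,2]
    bl=reg&(Z>.2)&(H>100)&(H<130)&(S>120);top=bl&(Z>.233)
    rd=reg&(Z>.15)&((H<8)|(H>172))&(S>100)
    tr=(reg&(Z<.02)&(V>120)&(S<60)).astype(np.uint8)
    k,l,st,_=cv2.connectedComponentsWithStats(tr);i=1+st[1:,4].argmax();t=l==i
    t|=(tr>0)&(cv2.dilate(t.astype(np.uint8),np.ones((5,5)))>0)
    # pixels' rays onto z=.008
    vs,us=np.nonzero(t);Q=np.array([onz(im,u,v,.008)[:2] for u,v in zip(us,vs)])*1000
    print(n,'trayrect',cv2.minAreaRect(Q.astype(np.float32)))
    rod=reg&(Z>.05)&(Z<.14)&(abs(Y+.0)<.2)
    P=w[rod];print('z .05-.14 pts',len(P));
    for lo,hi in((.03,.06),(.06,.1),(.1,.14),(.14,.17),(.17,.2),(.2,.24)):
        Pk=w[reg&(Z>lo)&(Z<hi)];print(lo,len(Pk),np.round(Pk[np.argsort(Pk[:,0])][::max(1,len(Pk)//8)]*1000).astype(int).tolist())
    vs,us=np.nonzero(bl);print('blue',us.mean(),vs.mean(),w[bl].mean(0),w[bl].min(0),w[bl].max(0),'top',w[top].mean(0),top.sum())
    print('red',w[rd].mean(0) if rd.any() else'',w[rd].min(0),w[rd].max(0))
    P=w[(abs(X-.503)<.033)&(abs(Y+.239)<.032)&(Z>.06)&(Z<.08)];
    print('lip',len(P),P.min(0),P.max(0),cv2.minEnclosingCircle((P[:,:2]*1000).astype(np.float32)))
```

```text
scene trayrect ((588.51611328125, -1.2283554077148438), (201.1331787109375, 139.57833862304688), 5.987241268157959)
z .05-.14 pts 255
0.03 30 [[640, 0, 49], [645, -5, 58], [646, -3, 33], [646, 5, 30], [647, 5, 34], [647, -3, 60], [648, -6, 52], [649, -1, 42], [651, 6, 54], [656, -2, 57]]
0.06 176 [[527, -7, 80], [531, -15, 84], [534, 1, 80], [539, -1, 96], [545, -21, 95], [550, -12, 95], [562, -11, 90], [646, 5, 89]]
0.1 68 [[538, -15, 135], [544, 8, 104], [547, -18, 111], [548, -17, 113], [642, -3, 117], [645, -2, 138], [646, -1, 129], [649, -6, 114], [651, -2, 129]]
0.14 84 [[540, -10, 164], [543, -11, 159], [546, -12, 157], [585, -24, 170], [638, 0, 156], [642, -2, 168], [645, 4, 143], [647, -13, 165], [651, 23, 163]]
0.17 323 [[532, -22, 184], [543, -7, 192], [559, -17, 185], [576, -22, 175], [584, -22, 195], [599, 6, 191], [638, 2, 184], [647, 27, 175], [662, 1, 188]]
0.2 105 [[533, -18, 217], [538, -5, 216], [540, -17, 215], [542, -14, 233], [545, -6, 229], [548, -8, 200], [553, -17, 230], [566, -6, 229], [658, 1, 200]]
blue 263.95454545454544 197.03030303030303 [ 0.54149866 -0
[... 1217 characters left out ...]
, [563, -11, 197], [579, -10, 191], [593, -15, 195], [635, -7, 170], [641, 16, 184], [654, -10, 186]]
0.2 88 [[533, -7, 224], [536, -5, 218], [537, -8, 221], [539, -5, 237], [540, -7, 226], [545, -15, 235], [550, -15, 219], [566, -8, 226]]
blue 270.3469387755102 208.0204081632653 [ 0.53936686 -0.00810001  0.22689756] [ 0.53255464 -0.01815217  0.21166482] [0.55273312 0.00190467 0.23785723] top [ 0.54186664 -0.00963158  0.23571797] 12
red [ 0.56122883 -0.00856552  0.18711513] [ 0.55785976 -0.01926091  0.17893224] [ 0.56497285 -0.00312102  0.19672183]
lip 93 [ 0.47607592 -0.2646048   0.06007086] [ 0.53153687 -0.21134291  0.07127354] ((504.2169494628906, -238.60760498046875), 29.374778747558594)
```

{"op": "play_rows", "data": {
  "steps": [
    [[0, 0, -0.45], -0.93],
    [[0, 0, -0.45], -0.93],
    [[0, 0, -0.45], -0.93],
    [[0, 0, -0.45], -0.93],
    [[0, 0, -0.45], -0.93],
    [[0, 0, -0.45], -0.93],
    [[-0.4, -0.8, 0], 0],
    [[-0.4, -1, 0], 0],
    [[-0.4, -1, 0], 0],
    [[-0.4, -1, 0], 0]
  ],
  "hand": 0.1
}}

```text
time: 0.93
eef_pos: [0.294, 0.4695, 0.3116]
eef_rot: [-0.052, 0.999, -0.0, -0.0]
ft_force: [0.5, 0.1, 0.4]
opening: 0.0386
gripper_force: 0.0
```

{"op": "play_rows", "data": {
  "steps": [
    [[-0.4, -1, 0], 0],
    [[-0.4, -1, 0], 0],
    [[-0.4, -1, 0], 0],
    [[-0.4, -1, 0], 0],
    [[-0.4, -1, 0], 0],
    [[-0.4, -1, 0], 0],
    [[-0.4, -1, 0], 0],
    [[-0.4, -1, 0], 0],
    [[-0.4, -1, 0], 0],
    [[-0.4, -1, 0], 0]
  ]
}}

```text
time: 1.77
eef_pos: [0.444, 0.183, 0.3118]
eef_rot: [-0.051, 0.999, -0.0, -0.0]
ft_force: [-0.5, 0.6, 0.2]
opening: 0.0385
gripper_force: 0.0
```

{"op": "play_rows", "data": {
  "steps": [
    [[-0.4, -1, 0], 0],
    [[-0.4, -0.9, 0], 0],
    [[-0.4, -0.7, 0], 0],
    [[-0.4, -0.6, 0], 0],
    [[0, -0.4, 0], 0],
    [[0, 0, 0], 0],
    [[0, 0, 0], 0],
    [[0, 0, 0], 0],
    [[0, 0, 0], 0],
    [[0, 0, 0], 0]
  ]
}}

```text
time: 2.6
eef_pos: [0.5022, 0.0831, 0.3124]
eef_rot: [-0.052, 0.999, 0.0, 0.0]
ft_force: [-0.4, -0.4, 0.1]
opening: 0.0385
gripper_force: 0.0
```

{"op": "play_rows", "data": {
  "steps": [
    [[-0.25, -0.8, 0], 0],
    [[-0.25, -0.8, 0], 0],
    [[-0.25, -0.8, 0], 0],
    [[-0.29, -0.8, 0], 0],
    [[0, 0, 0], 0],
    [[0, 0, 0], 0],
    [[0, 0, 0], 0],
    [[0, 0, 0], 0],
    [[0, 0, 0], 0],
    [[0, 0, 0], 0]
  ]
}}

```text
time: 3.43
eef_pos: [0.5433, -0.0093, 0.3124]
eef_rot: [-0.052, 0.999, 0.0, 0.0]
ft_force: [-0.0, -0.1, -0.1]
opening: 0.0386
gripper_force: 0.0
```

Run:
```python
from station import r
import cv2,pickle,numpy as np
from h import *
o=r.observe();print(o['eef_pos'],o['eef_rot'])
im=r.get_image('wrist');pickle.dump(im,open('w1.pkl','wb'))
print(np.array(im['cam_to_world']).round(3).tolist(),im['fx'])
cv2.imwrite('pics/w1.png',im['color'][:,:,::-1])
w=cloud(im);hsv=cv2.cvtColor(im['color'],cv2.COLOR_RGB2HSV);H,S=hsv[...,0],hsv[...,1]
b=(H>100)&(H<130)&(S>120)&(w[...,2]>.2)&(w[...,2]<.26)
if b.any():
    P=w[b];print(P.min(0),P.max(0),P.mean(0))
    t=P[P[:,2]>.231];print(cv2.minAreaRect((t[:,:2]*1000).astype(np.float32)),t[:,2].mean(),len(t))
print('bottle handle proj',proj(im,[.543,-.009,.236]))
```

```text
[ 0.54325285 -0.00932047  0.31242391] [-5.17404891e-02  9.98660560e-01  5.16154849e-05  7.31986259e-05]
[[-0.105, 0.942, 0.32, 0.46], [0.995, 0.099, 0.035, -0.019], [0.001, 0.322, -0.947, 0.456], [0.0, 0.0, 0.0, 1.0]] 352.8349345243764
[ 0.53632807 -0.01745786  0.21316183] [0.5529402  0.00088331 0.23885008] [ 0.54225183 -0.008396    0.23307709]
((544.4470825195312, -8.263940811157227), (15.619183540344238, 17.470645904541016), 6.129684925079346) 0.23606073045512752 605
bottle handle proj (np.float64(323.2167766312429), np.float64(249.49538946245463))
```

View pics/w1.png

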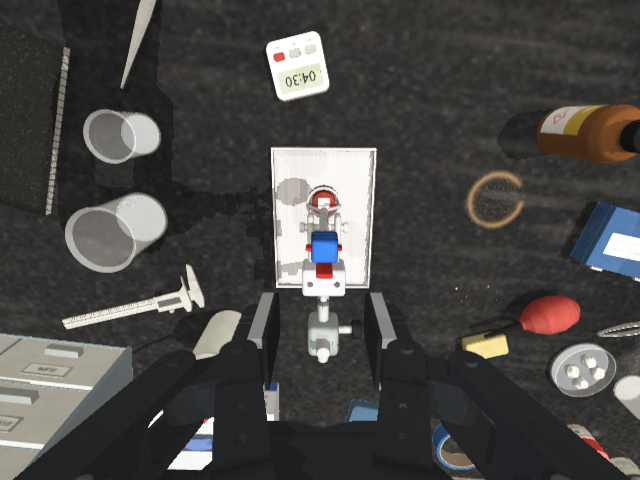

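The wrist view shows the blue handle at (324,247), with the red keeper plate just behind it at (323,270). The measured handle top is 0.236 with yaw 6.1°, which matches my estimate, so I descend.

{"op": "play_rows", "data": {
  "steps": [
    [[-0.03, 0.03, 0.5], 0],
    [[0, 0, 0.5], 0],
    [[0, 0, 0.5], 0],
    [[0, 0, 0.5], 0],
    [[0, 0, 0.4], 0],
    [[0, 0, 0.4], 0],
    [[0, 0, 0.4], 0],
    [[0, 0, 0.3], 0],
    [[0, 0, 0], 0],
    [[0, 0, 0], 0]
  ]
}}

```text
time: 4.32
eef_pos: [0.544, -0.0092, 0.2067]
eef_rot: [-0.051, 0.999, 0.0, -0.001]
ft_force: [0.8, 0.1, 0.3]
opening: 0.0385
gripper_force: 0.0
```

{"op": "play_rows", "data": {
  "steps": [
    [[0, 0, 0], 0],
    [[0, 0, 0], 0],
    [[0, 0, 0], 0],
    [[0, 0, 0], 0],
    [[0, 0, 0], 0],
    [[0, 0, 0], 0],
    [[0, 0, 0], 0],
    [[0, 0, 0], 0],
    [[0, 0, 0], 0],
    [[0, 0, 0], 0]
  ],
  "hand": 1
}}

```text
time: 5.15
eef_pos: [0.5451, -0.0092, 0.2083]
eef_rot: [-0.051, 0.999, -0.0, 0.001]
ft_force: [0.5, 1.5, 5.5]
opening: 0.0168
gripper_force: 59.6
```

Run:
```python
from station import r
import cv2,numpy as np
o=r.observe();print(o['eef_pos'],o['ft_force'],o['opening'],o['gripper_force'])
a=r.get_image('wrist')['color'][:,:,::-1];s=r.get_image('scene')['color'][165:285,210:330,::-1]
b=np.hstack([cv2.resize(a,(400,300)),cv2.resize(s,(300,300),interpolation=cv2.INTER_CUBIC)])
cv2.imwrite('pics/g1.png',b)
```

```text
[ 0.54513978 -0.00919944  0.20826163] [0.48823657 1.53596191 5.52925758] 0.016810623783963436 59.562660455703735
```

View pics/g1.png

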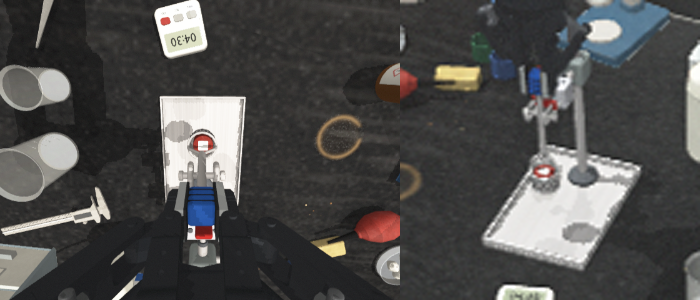

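The handle is gripped at 60 N. The wrist crop shows it square between the pads, with the keeper just behind at (203,232). I relieve the downward load, then press back in small steps.

{"op": "play_rows", "data": {
  "steps": [
    [[0, 0, -0.02], 0],
    [[0, 0, -0.02], 0],
    [[0, 0, 0], 0],
    [[0, 0, 0], 0],
    [[-0.02, 0, 0], 0],
    [[-0.02, 0, 0], 0],
    [[-0.02, 0, 0], 0],
    [[-0.02, 0, 0], 0],
    [[0, 0, 0], 0],
    [[0, 0, 0], 0]
  ]
}}

```text
time: 6.08
eef_pos: [0.5452, -0.0093, 0.2083]
eef_rot: [-0.051, 0.999, -0.0, -0.002]
ft_force: [-3.2, -1.0, 5.9]
opening: 0.0168
gripper_force: 59.7
```

{"op": "play_rows", "data": {
  "steps": [
    [[0, 0, -0.03], 0],
    [[0, 0, -0.03], 0],
    [[0, 0, 0], 0],
    [[0, 0, 0], 0],
    [[0, 0, 0], 0],
    [[0, 0, 0], 0],
    [[0, 0, 0], 0],
    [[0, 0, 0], 0],
    [[0, 0, 0], 0],
    [[0, 0, 0], 0]
  ]
}}

```text
time: 6.92
eef_pos: [0.5468, -0.009, 0.2103]
eef_rot: [-0.051, 0.999, -0.0, 0.0]
ft_force: [-0.7, -0.4, -0.5]
opening: 0.017
gripper_force: 58.8
```

{"op": "play_rows", "data": {
  "steps": [
    [[-0.02, 0, 0], 0],
    [[-0.02, 0, 0], 0],
    [[-0.02, 0, 0], 0],
    [[-0.02, 0, 0], 0],
    [[-0.02, 0, 0], 0],
    [[0, 0, 0], 0],
    [[0, 0, 0], 0],
    [[0, 0, 0], 0],
    [[0, 0, 0], 0],
    [[0, 0, 0], 0]
  ]
}}

```text
time: 7.75
eef_pos: [0.5497, -0.0087, 0.2103]
eef_rot: [-0.051, 0.999, 0.0, -0.0]
ft_force: [1.4, 0.1, -2.3]
opening: 0.0168
gripper_force: 58.8
```

{"op": "play_rows", "data": {
  "steps": [
    [[-0.02, 0, 0], 0],
    [[-0.02, 0, 0], 0],
    [[-0.02, 0, 0], 0],
    [[-0.02, 0, 0], 0],
    [[-0.02, 0, 0], 0],
    [[0, 0, 0], 0],
    [[0, 0, 0], 0],
    [[0, 0, 0], 0],
    [[0, 0, 0], 0],
    [[0, 0, 0], 0]
  ]
}}

```text
time: 8.58
eef_pos: [0.5527, -0.0084, 0.2103]
eef_rot: [-0.051, 0.999, 0.0, -0.0]
ft_force: [0.2, -0.0, -1.5]
opening: 0.017
gripper_force: 58.7
```

{"op": "play_rows", "data": {
  "steps": [
    [[-0.02, 0, 0], 0],
    [[-0.02, 0, 0], 0],
    [[-0.02, 0, 0], 0],
    [[-0.02, 0, 0], 0],
    [[0, 0, 0], 0],
    [[0, 0, 0], 0],
    [[0, 0, 0], 0],
    [[0, 0, 0], 0],
    [[0, 0, 0], 0],
    [[0, 0, 0], 0]
  ]
}}

```text
time: 9.42
eef_pos: [0.5548, -0.0082, 0.2102]
eef_rot: [-0.051, 0.999, -0.0, -0.0]
ft_force: [-1.6, -0.8, -0.2]
opening: 0.0168
gripper_force: 58.7
```

{"op": "play_rows", "data": {
  "steps": [
    [[-0.02, 0, 0], 0],
    [[-0.02, 0, 0], 0],
    [[-0.02, 0, 0], 0],
    [[-0.02, 0, 0], 0],
    [[0, 0, 0], 0],
    [[0, 0, 0], 0],
    [[0, 0, 0], 0],
    [[0, 0, 0], 0],
    [[0, 0, 0], 0],
    [[0, 0, 0], 0]
  ]
}}

```text
time: 10.25
eef_pos: [0.5565, -0.008, 0.2102]
eef_rot: [-0.051, 0.999, -0.0, -0.001]
ft_force: [-6.0, -1.4, 1.8]
opening: 0.0168
gripper_force: 58.9
```

{"op": "play_rows", "data": {
  "steps": [
    [[-0.03, 0, 0], 0],
    [[-0.03, 0, 0], 0],
    [[-0.02, 0, 0], 0],
    [[-0.02, 0, 0], 0],
    [[0, 0, 0], 0],
    [[0, 0, 0], 0],
    [[0, 0, 0], 0],
    [[0, 0, 0], 0],
    [[0, 0, 0], 0],
    [[0, 0, 0], 0]
  ]
}}

```text
time: 11.08
eef_pos: [0.5586, -0.0078, 0.2101]
eef_rot: [-0.051, 0.999, -0.0, -0.003]
ft_force: [-8.3, -2.1, 2.7]
opening: 0.0169
gripper_force: 59.1
```

{"op": "play_rows", "data": {
  "steps": [
    [[-0.02, 0, 0], 0],
    [[-0.02, 0, 0], 0],
    [[-0.02, 0, 0], 0],
    [[-0.02, 0, 0], 0],
    [[0, 0, 0], 0],
    [[0, 0, 0], 0],
    [[0, 0, 0], 0],
    [[0, 0, 0], 0],
    [[0, 0, 0], 0],
    [[0, 0, 0], 0]
  ]
}}

```text
time: 11.92
eef_pos: [0.5602, -0.0076, 0.2101]
eef_rot: [-0.051, 0.999, -0.0, -0.003]
ft_force: [-11.0, -1.0, 3.7]
opening: 0.017
gripper_force: 59.2
```

{"op": "play_rows", "data": {
  "steps": [
    [[-0.02, 0, 0], 0],
    [[-0.02, 0, 0], 0],
    [[-0.01, 0, 0], 0],
    [[0, 0, 0], 0],
    [[0, 0, 0], 0],
    [[0, 0, 0], 0],
    [[0, 0, 0], 0],
    [[0, 0, 0], 0],
    [[0, 0, 0], 0],
    [[0, 0, 0], 0]
  ]
}}

```text
time: 12.75
eef_pos: [0.5613, -0.0075, 0.2101]
eef_rot: [-0.051, 0.999, -0.0, -0.004]
ft_force: [-11.0, -2.3, 5.0]
opening: 0.017
gripper_force: 59.3
```

Run:
```python
from station import r
import cv2,numpy as np
o=r.observe();print(o['eef_pos'],o['ft_force'],o['torque'])
a=r.get_image('wrist')['color'][150:420,200:440,::-1];s=r.get_image('scene')['color'][180:280,220:320,::-1]
cv2.imwrite('pics/p1.png',np.hstack([cv2.resize(a,(400,450),interpolation=cv2.INTER_CUBIC),cv2.resize(s,(400,450),interpolation=cv2.INTER_CUBIC)]))
```

```text
[ 0.56126942 -0.0075356   0.21007602] [-10.99803107  -2.27424651   5.00147865] [-0.27154875  1.79990434 -0.00398872]
```

View pics/p1.png

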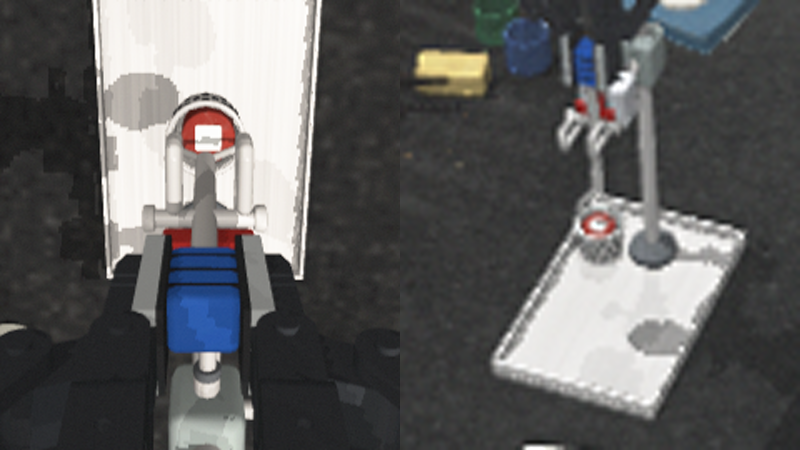

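The wrist crop shows the bar, with knobs at (155,217) and (260,217), just at the ends of the curls near (174,205). I press slightly more for margin, then lift.

{"op": "play_rows", "data": {
  "steps": [
    [[-0.02, 0, 0], 0],
    [[-0.02, 0, 0], 0],
    [[-0.02, 0, 0], 0],
    [[0, 0, 0], 0],
    [[0, 0, 0], 0],
    [[0, 0, 0], 0],
    [[0, 0, 0], 0],
    [[0, 0, 0], 0],
    [[0, 0, 0], 0],
    [[0, 0, 0], 0]
  ]
}}

```text
time: 13.68
eef_pos: [0.5625, -0.0074, 0.21]
eef_rot: [-0.051, 0.999, -0.0, -0.005]
ft_force: [-12.2, -2.6, 5.0]
opening: 0.0167
gripper_force: 59.4
```

{"op": "play_rows", "data": {
  "steps": [
    [[0, 0, -0.03], 0],
    [[0, 0, -0.03], 0],
    [[0, 0, -0.03], 0],
    [[0, 0, -0.03], 0],
    [[0, 0, 0], 0],
    [[0, 0, 0], 0],
    [[0, 0, 0], 0],
    [[0, 0, 0], 0],
    [[0, 0, 0], 0],
    [[0, 0, 0], 0]
  ]
}}

```text
time: 14.52
eef_pos: [0.5608, -0.0075, 0.2103]
eef_rot: [-0.051, 0.999, -0.0, -0.007]
ft_force: [-10.7, -2.3, -2.9]
opening: 0.0172
gripper_force: 58.6
```

{"op": "play_rows", "data": {
  "steps": [
    [[-0.03, 0, 0], 0],
    [[-0.03, 0, 0], 0],
    [[-0.03, 0, 0], 0],
    [[0, 0, 0], 0],
    [[0, 0, 0], 0],
    [[0, 0, 0], 0],
    [[0, 0, 0], 0],
    [[0, 0, 0], 0],
    [[0, 0, 0], 0],
    [[0, 0, 0], 0]
  ]
}}

```text
time: 15.35
eef_pos: [0.5627, -0.0073, 0.2102]
eef_rot: [-0.051, 0.999, -0.0, -0.008]
ft_force: [-13.1, -2.7, -2.4]
opening: 0.0173
gripper_force: 58.8
```

Run:
```python
from station import r
import cv2,numpy as np
o=r.observe();print(o['eef_pos'],o['eef_rot'],o['ft_force'],o['torque'])
a=r.get_image('wrist')['color'][200:340,260:390,::-1];s=r.get_image('side')['color'][190:290,230:330,::-1]
cv2.imwrite('pics/p2.png',np.hstack([cv2.resize(a,(400,450),interpolation=cv2.INTER_CUBIC),cv2.resize(s,(400,450),interpolation=cv2.INTER_CUBIC)]))
```

```text
[ 0.56271243 -0.00731557  0.21023565] [-5.11856774e-02  9.98656082e-01 -6.79967206e-05 -8.12724101e-03] [-13.05912144  -2.66460081  -2.42925972] [-0.49420295  2.02429792  0.0137156 ]
```

View pics/p2.png

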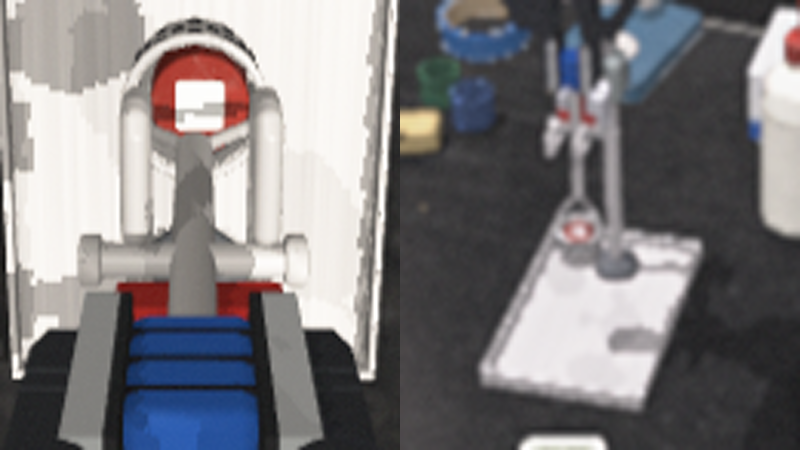

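The wrist crop shows the curl tips at about row 235 and the bar across rows 235–280. I'll measure how far the bar sits behind the tips.

Run:
```python
from station import r
import cv2,numpy as np
from h import *
im=r.get_image('wrist');w=cloud(im)
C=np.array([.5444,-.0083]);c,s=np.cos(.105),np.sin(.105);R=np.array([[c,s],[-s,c]])
L=w.copy();L[...,:2]=(w[...,:2]-C)@R.T;L*=1000
print('cam',((np.array(im['cam_to_world'])[:2,3]-C)@R.T*1000).round(),np.array(im['cam_to_world'])[2,3])
for u in (302,304,306,344,347,350):
    print(u,[(v,*L[v,u].round(1).tolist()) for v in range(262,296,2)])
hsv=cv2.cvtColor(im['color'],cv2.COLOR_RGB2HSV);H,S=hsv[...,0],hsv[...,1]
b=(H>100)&(H<130)&(S>120)&(L[...,2]>200)&(L[...,2]<245)&(abs(L[...,1])<15)
print('handle',L[b].min(0),L[b].max(0))
m=(L[...,2]>100)&(L[...,2]<160)&(abs(L[...,1])<6);P=L[m];print('stem',len(P))
for z in range(100,160,10):
    q=P[(P[:,2]>z)&(P[:,2]<z+10)]
    if len(q):print(z,q.mean(0).round(1))
m=(L[...,2]>60)&(L[...,2]<110)&(abs(L[...,1])<25);P=L[m];print('cup',P.min(0).round(),P.max(0).round())
```

```text
cam [-63.  -2.] 0.3551210431821024
302 [(262, 3.6, -11.6, 189.0), (264, 5.0, -11.7, 188.3), (266, 5.9, -11.7, 188.9), (268, 7.1, -11.7, 188.6), (270, 7.8, -11.7, 189.6), (272, 9.3, -11.7, 188.5), (274, 10.2, -11.7, 189.1), (276, 11.8, -11.8, 188.1), (278, 15.8, -12.2, 181.7), (280, 16.2, -12.1, 183.4), (282, 17.2, -12.1, 183.7), (284, 19.1, -12.3, 182.1), (286, 21.2, -12.4, 180.3), (288, 23.7, -12.6, 177.6), (290, 23.1, -12.4, 181.3), (292, 7.1, -10.3, 215.5), (294, 7.4, -10.3, 216.9)]
304 [(262, 4.0, -10.7, 188.1), (264, 5.0, -10.7, 188.3), (266, 6.1, -10.7, 188.5), (268, 7.0, -10.7, 188.8), (270, 8.1, -10.7, 188.8), (272, 9.2, -10.7, 188.8), (274, 10.6, -10.8, 188.2), (276, 12.2, -10.8, 187.2), (278, 15.6, -11.1, 182.2), (280, 16.7, -11.1, 182.2), (282, 17.7, -11.1, 182.6), (284, 18.7, -11.1, 182.9), (286, 20.5, -11.2, 181.8), (288, 23.3, -11.4, 178.4), (290, 22.9, -11.3, 181.6), (292, 23.1, -11.2, 183.6), (294, 23.8, -11.1, 184.6)]
306 [(262, 4.3, -9.7, 187.4), (264, 4.9, -9.6, 188.6), (266, 5.9, -9.6, 188.8), (268, 7.4, -9.7, 187.8), (270, 8.5, -9.7, 187.9), (272, 9.7, -9.7, 187.
[... 1180 characters left out ...]
 12.8, 187.7), (264, 5.0, 12.7, 188.5), (266, 6.6, 12.9, 187.2), (268, 7.5, 12.9, 187.9), (270, nan, nan, nan), (272, 9.4, 12.9, 188.4), (274, 11.0, 13.0, 187.3), (276, 15.0, 13.6, 181.0), (278, 15.7, 13.5, 182.0), (280, 16.1, 13.4, 183.7), (282, 17.8, 13.5, 182.5), (284, 18.3, 13.4, 184.0), (286, 19.9, 13.5, 183.0), (288, 23.7, 14.0, 177.7), (290, 24.1, 13.9, 179.5), (292, 7.0, 10.7, 215.8), (294, 7.1, 10.5, 217.6)]
handle [  9.96077756 -10.31824145 213.95367553] [ 26.76009537   6.6791484  240.04303969]
stem 323
100 [  4.1   0.3 100.7]
110 [ 15.8   5.7 119.3]
120 [ 15.4   0.8 125.1]
130 [ 13.9  -1.  135.1]
140 [ 14.1  -1.  145.2]
150 [ 18.1  -0.9 155.5]
cup [ -2. -18.  76.] [ 34.  16. 103.]
```

The bar centre is at x≈18 and the curl tips at ≈12.8. It is about 5 mm behind, so it is free, and only friction opposes the lift. I lift while holding the press.

{"op": "play_rows", "data": {
  "steps": [
    [[-0.01, 0, -0.03], 0],
    [[-0.01, 0, -0.03], 0],
    [[-0.01, 0, -0.03], 0],
    [[-0.01, 0, -0.03], 0],
    [[0, 0, 0], 0],
    [[0, 0, 0], 0],
    [[0, 0, 0], 0],
    [[0, 0, 0], 0],
    [[0, 0, 0], 0],
    [[0, 0, 0], 0]
  ]
}}

```text
time: 16.33
eef_pos: [0.5624, -0.0068, 0.2115]
eef_rot: [-0.051, 0.999, 0.001, -0.01]
ft_force: [-12.9, -2.6, -8.3]
opening: 0.0171
gripper_force: 58.6
```

{"op": "play_rows", "data": {
  "steps": [
    [[0, 0, -0.03], 0],
    [[0, 0, -0.03], 0],
    [[0, 0, -0.03], 0],
    [[0, 0, -0.03], 0],
    [[0, 0, 0], 0],
    [[0, 0, 0], 0],
    [[0, 0, 0], 0],
    [[0, 0, 0], 0],
    [[0, 0, 0], 0],
    [[0, 0, 0], 0]
  ]
}}

```text
time: 17.17
eef_pos: [0.5622, -0.0063, 0.2148]
eef_rot: [-0.051, 0.999, 0.001, -0.01]
ft_force: [-13.2, -1.0, -8.0]
opening: 0.0171
gripper_force: 58.7
```

```bash
cat > look.py <<'E'
from station import r
import numpy as np
from h import *
im=r.get_image('wrist');w=cloud(im)
C=np.array([.5444,-.0083]);c,s=np.cos(.105),np.sin(.105);R=np.array([[c,s],[-s,c]])
L=w.copy();L[...,:2]=(w[...,:2]-C)@R.T;L*=1000
# bar knobs / bar: |y| 8..20, z 176..200
m=(np.abs(np.abs(L[...,1])-15.5)<1.7)&(L[...,2]>172)&(L[...,2]<235)&(L[...,0]<40)
v,u=np.nonzero(m)
for sg in(-1,1):
    P=L[m];P=P[np.sign(P[:,1])==sg];P=P[np.argsort(P[:,0])];print(sg,len(P),P[::max(1,len(P)//12)].round(1).tolist())
for uu in(302,347):print(uu,[(v,*L[v,uu].round(1).tolist()[::2]) for v in range(258,300,2)])
E
python3 look.py
```

```text
-1 198 [[5.6, -15.4, 233.7], [6.4, -15.7, 222.7], [6.5, -13.9, 228.7], [6.6, -13.8, 229.4], [6.8, -14.4, 232.5], [7.0, -14.9, 231.2], [10.5, -16.9, 224.7], [14.0, -16.5, 186.3], [14.8, -15.6, 183.3], [15.8, -14.4, 186.3], [17.2, -15.4, 187.1], [18.9, -14.4, 187.2], [22.8, -14.1, 185.2]]
1 203 [[6.4, 14.2, 220.9], [7.0, 14.1, 234.7], [10.4, 16.3, 227.0], [10.6, 16.5, 229.0], [10.8, 17.1, 233.6], [11.0, 15.7, 232.5], [11.3, 16.9, 232.8], [13.8, 16.9, 184.3], [14.9, 14.1, 185.9], [15.6, 15.0, 188.2], [16.8, 15.5, 188.1], [18.1, 17.1, 189.1], [19.8, 16.6, 189.1]]
302 [(258, 2.3, 189.9), (260, 3.6, 189.4), (262, 4.9, 189.0), (264, 6.2, 188.6), (266, 6.8, 190.0), (268, 8.2, 189.1), (270, 9.5, 188.9), (272, 10.8, 188.3), (274, 17.7, 175.3), (276, 15.0, 184.1), (278, 15.3, 186.1), (280, 15.8, 187.6), (282, 16.5, 188.5), (284, 18.2, 187.5), (286, 19.9, 186.2), (288, 22.7, 183.0), (290, 23.1, 184.6), (292, 6.0, 221.4), (294, 6.9, 221.7), (296, 7.8, 221.7), (298, 8.6, 222.1)]
347 [(258, 3.3, 187.6), (260, 4.2, 188.2), (262, 5.4, 188.0), (264, 6.2, 188.9), (266, 8.0, 187.2), (268, 8.8, 188.0), (270, 10.0, 187.7), (272, 11.2, 187.6), (274, 92.1, 4.7), (276, 14.2, 186.1), (278, 15.3, 186.2), (280, 15.4, 188.7), (282, 16.8, 188.1), (284, 18.2, 187.6), (286, 19.7, 186.8), (288, 23.2, 182.0), (290, 22.9, 185.1), (292, 5.9, 221.9), (294, 6.4, 222.6), (296, 6.9, 223.7), (298, 6.6, 226.0)]
```

The bar top is now at 188 (was 183.5), so it is rising freely past the curls. I keep the press and lift on.

{"op": "play_rows", "data": {
  "steps": [
    [[0, 0, -0.07], 0],
    [[0, 0, -0.07], 0],
    [[0, 0, -0.07], 0],
    [[0, 0, -0.07], 0],
    [[0, 0, -0.07], 0],
    [[0, 0, -0.07], 0],
    [[0, 0, -0.07], 0],
    [[0, 0, -0.07], 0],
    [[0, 0, 0], 0],
    [[0, 0, 0], 0]
  ]
}}

```text
time: 18.05
eef_pos: [0.565, -0.0061, 0.235]
eef_rot: [-0.051, 0.999, 0.001, -0.007]
ft_force: [-10.8, 0.5, -1.6]
opening: 0.0166
gripper_force: 59.9
```

{"op": "play_rows", "data": {
  "steps": [
    [[0.1, 0, 0], 0],
    [[0.15, 0, 0], 0],
    [[0.2, 0, 0], 0],
    [[0.25, 0, 0], 0],
    [[0.25, 0, 0], 0],
    [[0.25, 0, 0], 0],
    [[0.1, 0, 0], 0],
    [[0, 0, 0], 0],
    [[0, 0, 0], 0],
    [[0, 0, 0], 0]
  ]
}}

```text
time: 18.88
eef_pos: [0.5316, -0.0107, 0.2382]
eef_rot: [-0.051, 0.999, -0.0, 0.001]
ft_force: [1.4, 0.4, -2.2]
opening: 0.0169
gripper_force: 59.7
```

{"op": "play_rows", "data": {
  "steps": [
    [[0.2, 0, 0], 0],
    [[0.25, 0, 0], 0],
    [[0.25, 0, 0], 0],
    [[0.25, 0, 0], 0],
    [[0.25, 0, 0], 0],
    [[0.1, 0, 0], 0],
    [[0, 0, 0], 0],
    [[0, 0, 0], 0],
    [[0, 0, 0], 0],
    [[0, 0, 0], 0]
  ]
}}

```text
time: 19.72
eef_pos: [0.4927, -0.0146, 0.238]
eef_rot: [-0.051, 0.999, -0.0, 0.0]
ft_force: [0.1, 0.2, -2.7]
opening: 0.0173
gripper_force: 59.7
```

```bash
cat > t.py <<'E'
from station import r
import numpy as np,sys
from scipy.spatial.transform import Rotation as R
o=r.observe();p=np.array(o['eef_pos']);t=np.array([float(a) for a in sys.argv[1:4]])
print(o['time'],p.round(4),o['eef_rot'],o['ft_force'],'units',(R.from_quat(o['eef_rot']).inv().apply(t-p)/.03).round(2))
E
python3 t.py .504 -.239 .25
python3 - <<'E'
from station import r
import cv2,numpy as np
a=r.get_image('wrist')['color'][:,:,::-1];s=r.get_image('scene')['color'][150:310,200:360,::-1]
cv2.imwrite('pics/f1.png',np.hstack([cv2.resize(a,(440,330)),cv2.resize(s,(330,330),interpolation=cv2.INTER_CUBIC)]))
E
```

```text
19.7167 [ 0.4927 -0.0146  0.238 ] [-5.10368831e-02  9.98696745e-01 -3.23549443e-05  2.19094990e-04] [ 0.13199182  0.15899233 -2.74659517] units [ 0.39 -7.48 -0.4 ]
```

View pics/f1.png

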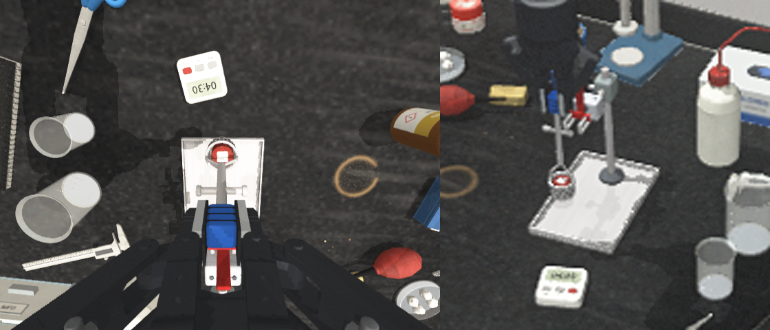

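The basket is clear of the hooks with the specimen in the cup (wrist (222,155)). The beaker is at (60,133) in the left crop. I raise a little and go over the beaker.

{"op": "play_rows", "data": {
  "steps": [
    [[0, -0.2, -0.2], 0],
    [[0, -0.5, -0.2], 0],
    [[0, -0.7, -0.2], 0],
    [[0, -0.8, -0.2], 0],
    [[0, -0.8, -0.2], 0],
    [[0, -0.8, 0], 0],
    [[0, -0.7, 0], 0],
    [[0, -0.5, 0], 0],
    [[0, -0.2, 0], 0],
    [[0, 0, 0], 0]
  ]
}}

```text
time: 20.65
eef_pos: [0.5084, -0.171, 0.2679]
eef_rot: [-0.05, 0.999, 0.0, -0.0]
ft_force: [-0.0, -0.2, -2.1]
opening: 0.017
gripper_force: 59.7
```

```bash
cat > meas.py <<'E'
from station import r
import numpy as np,cv2,pickle
from h import *
o=r.observe();print(o['time'],np.round(o['eef_pos'],4),o['ft_force'])
D={n:r.get_image(n) for n in('wrist','scene','side')};pickle.dump(D,open('m.pkl','wb'))
for n,im in D.items():
    w=cloud(im)*1000;X,Y,Z=w[...,0],w[...,1],w[...,2]
    P=w[(abs(X-504)<34)&(abs(Y+239)<34)&(Z>64)&(Z<74)]
    if len(P)>10:print(n,'lip',len(P),P.min(0).round(),P.max(0).round(),cv2.minEnclosingCircle(P[:,:2].astype(np.float32)))
    hsv=cv2.cvtColor(im['color'],cv2.COLOR_RGB2HSV);H,S=hsv[...,0],hsv[...,1]
    e=np.array(o['eef_pos'])*1000
    near=(np.hypot(X-e[0],Y-e[1])<45)
    rd=near&((H<8)|(H>172))&(S>100)&(Z>75)&(Z<e[2]-60);P=w[rd]
    if len(P):print(n,'spec',len(P),P.mean(0).round(1),P.min(0).round(1),P.max(0).round(1))
    b=near&(H>100)&(H<130)&(S>120)&(Z>e[2]-20)&(Z<e[2]+40);P=w[b]
    if len(P):print(n,'handle',P.mean(0).round(1),P.min(0).round(1),P.max(0).round(1))
    for dz in(30,40,55,65,75,85):
        P=w[(np.hypot(X-e[0],Y-e[1])<12)&(abs(Z-(e[2]-dz))<5)]
        if len(P):print(n,'stem',dz,len(P),P.mean(0).round(1))
    P=w[(np.hypot(X-e[0],Y-e[1])<38)&(Z<e[2]-100)&(Z>84)]
    if len(P):print(n,'cup',len(P),P.min(0).round(1),P.max(0).round(1))
im=D['wrist'];cv2.imwrite('pics/m_'+str(round(o['time'],2))+'.png',im['color'][:,:,::-1])
E
python3 meas.py; ls pics
```

```text
20.65 [ 0.5084 -0.171   0.2679] [-0.0229909  -0.1654362  -2.05767971]
wrist lip 694 [ 476. -266.   64.] [ 531. -211.   73.] ((502.96319580078125, -238.57534790039062), 27.65311050415039)
wrist spec 481 [ 498.6 -171.9  153.3] [ 491.4 -183.4  137. ] [ 511.7 -157.8  157.5]
wrist handle [ 504.7 -172.2  290.7] [ 498.9 -181.   270.2] [ 516.7 -163.   299.1]
wrist stem 30 463 [ 505.2 -171.3  239.4]
wrist stem 40 100 [ 503.3 -172.3  227.9]
wrist stem 55 81 [ 502.6 -172.2  213.1]
wrist stem 65 81 [ 502.3 -172.   203. ]
wrist stem 75 62 [ 502.  -172.6  192.8]
wrist stem 85 79 [ 503.4 -172.1  181.8]
wrist cup 1594 [ 485.7 -190.1  133.9] [ 521.1 -153.9  167.8]
scene lip 71 [ 473. -266.   64.] [ 534. -213.   74.] ((503.5914611816406, -239.30044555664062), 30.4504337310791)
scene spec 19 [ 504.7 -169.2  152.2] [ 491.1 -180.4  144.9] [ 517.5 -156.2  155.5]
scene handle [ 504.4 -169.6  284.8] [ 497.9 -177.6  267.5] [ 518.  -161.3  296.5]
scene stem 30 24 [ 506.3 -171.3  237.1]
scene stem 40 7 [ 505.2 -173.   227.6]
scene stem 55 10 [ 503.7 -172.7  213.8]
scene stem 65 10 [ 503.9 -172.4  202.7]
scene stem 75 9 [ 503.5 -172.5  192.1]
scene stem 85 7 [ 503.1 -173.8  183.7]
scene cup 168 [ 484.3 -189.3  129.6] [ 523.4 -153.9  164.4]
side lip 61 [ 473. -264.   64.] [ 530. -211.   72.] ((501.548583984375, -237.5870819091797), 28.744029998779297)
side spec 1 [ 505.1 -176.1  152.2] [ 505.1 -176.1  152.2] [ 505.1 -176.1  152.2]
side handle [ 502.2 -167.4  285.5] [ 496.5 -174.3  269.9] [ 514.6 -159.8  296.7]
side stem 30 20 [ 503.9 -171.8  237.4]
side stem 40 9 [ 503.6 -169.9  227.4]
side stem 55 7 [ 504.1 -170.5  212.4]
side stem 65 10 [ 501.9 -171.2  203.7]
side stem 75 8 [ 501.3 -170.4  193.7]
side stem 85 10 [ 503.  -170.3  183.3]
side cup 151 [ 482.7 -187.2  128.8] [ 520.1 -152.6  167.1]
crop1.png
f1.png
g1.png
m_20.65.png
p1.png
p2.png
scene0.png
scenecrop.png
side0.png
sidecrop.png
w1.png
```

{"op": "play_rows", "data": {
  "steps": [
    [[0, -0.2, 0], 0],
    [[0.05, -0.4, 0], 0],
    [[0.05, -0.5, 0], 0],
    [[0.05, -0.5, 0], 0],
    [[0.05, -0.4, 0], 0],
    [[0.03, -0.2, 0], 0],
    [[0, 0, 0], 0],
    [[0, 0, 0], 0],
    [[0, 0, 0], 0],
    [[0, 0, 0], 0]
  ]
}}

```text
time: 21.63
eef_pos: [0.5081, -0.2357, 0.2678]
eef_rot: [-0.051, 0.999, 0.0, -0.0]
ft_force: [0.3, 0.6, -1.5]
opening: 0.0172
gripper_force: 59.7
```

```bash
python3 meas.py | grep -v stem
```

```text
21.6333 [ 0.5081 -0.2357  0.2678] [ 0.28581806  0.59755483 -1.51868571]
wrist lip 423 [ 476. -266.   64.] [ 523. -211.   73.] ((502.7537841796875, -238.626220703125), 27.416772842407227)
wrist spec 488 [ 498.4 -236.5  153.3] [ 491.1 -247.9  136.7] [ 511.2 -222.4  157. ]
wrist handle [ 504.3 -236.9  290.5] [ 498.4 -245.6  270.2] [ 515.8 -227.4  297.3]
wrist cup 1600 [ 485.1 -254.7  134. ] [ 520.9 -218.4  167.8]
scene lip 71 [ 475. -267.   64.] [ 532. -212.   73.] ((502.75604248046875, -238.84066772460938), 29.702245712280273)
scene spec 23 [ 503.9 -236.7  153.2] [ 490.4 -246.4  147.9] [ 515.9 -225.3  156.6]
scene handle [ 503.5 -235.3  285.1] [ 498.7 -244.2  266.9] [ 513.7 -227.2  297.4]
scene cup 178 [ 485.4 -253.8  130.1] [ 525.5 -218.5  166.5]
side lip 58 [ 473. -264.   64.] [ 532. -212.   72.] ((502.4732971191406, -234.8749542236328), 29.320640563964844)
side spec 1 [ 499.  -225.6  157.2] [ 499.  -225.6  157.2] [ 499.  -225.6  157.2]
side handle [ 500.8 -235.1  285.6] [ 495.1 -242.1  272.6] [ 510.5 -228.1  297. ]
side cup 160 [ 480.  -253.7  130.7] [ 521.9 -218.5  167.6]
```

{"op": "play_rows", "data": {
  "steps": [
    [[0, -0.07, 0], 0],
    [[0, 0, 0.3], 0],
    [[0, 0, 0.4], 0],
    [[0, 0, 0.4], 0],
    [[0, 0, 0.3], 0],
    [[0, 0, 0.2], 0],
    [[0, 0, 0.1], 0],
    [[0, 0, 0], 0],
    [[0, 0, 0], 0],
    [[0, 0, 0], 0]
  ]
}}

```text
time: 22.62
eef_pos: [0.5089, -0.2385, 0.2176]
eef_rot: [-0.051, 0.999, -0.0, 0.001]
ft_force: [-0.1, -0.2, -0.8]
opening: 0.0167
gripper_force: 59.8
```

```bash
sed -i 's/Z>84)/Z>76)/' meas.py; python3 meas.py | grep -v stem
```

```text
22.6167 [ 0.5089 -0.2385  0.2176] [-0.11941954 -0.21829688 -0.79917261]
wrist lip 563 [ 475. -266.   64.] [ 521. -211.   73.] ((502.81805419921875, -238.54586791992188), 27.514785766601562)
wrist spec 487 [ 499.3 -239.6  103.1] [ 492.2 -251.    86. ] [ 512.2 -225.4  106.8]
wrist handle [ 505.1 -239.8  240.4] [ 499.4 -248.5  220. ] [ 517.  -230.4  247.8]
wrist cup 1594 [ 486.1 -257.7   82.2] [ 522.2 -221.6  117.6]
scene lip 45 [ 477. -266.   64.] [ 528. -212.   74.] ((502.76348876953125, -239.560302734375), 28.310230255126953)
scene spec 20 [ 504.  -238.9  103.7] [ 493.1 -252.    98.9] [ 516.8 -226.8  107.6]
scene handle [ 504.1 -238.2  235.2] [ 495.5 -245.5  218.9] [ 515.6 -230.9  248. ]
scene cup 168 [ 483.6 -257.1   80.1] [ 523.5 -221.   116. ]
side lip 35 [ 475. -264.   64.] [ 527. -211.   72.] ((502.0071716308594, -238.20535278320312), 28.450176239013672)
side spec 1 [ 509.4 -245.2  101.3] [ 509.4 -245.2  101.3] [ 509.4 -245.2  101.3]
side handle [ 503.1 -237.6  236.2] [ 496.9 -261.3  222. ] [ 513.4 -230.   249.1]
side cup 150 [ 482.4 -256.9   78.7] [ 524.4 -222.4  117.4]
```

{"op": "play_rows", "data": {
  "steps": [
    [[0.03, 0.03, 0], 0],
    [[0, 0, 0.2], 0],
    [[0, 0, 0.25], 0],
    [[0, 0, 0.3], 0],
    [[0, 0, 0.3], 0],
    [[0, 0, 0.3], 0],
    [[0, 0, 0.3], 0],
    [[0, 0, 0.3], 0],
    [[0, 0, 0.2], 0],
    [[0, 0, 0.1], 0]
  ]
}}

```text
time: 23.6
eef_pos: [0.5066, -0.237, 0.1477]
eef_rot: [-0.051, 0.999, 0.001, -0.001]
ft_force: [-0.4, 1.2, -1.8]
opening: 0.0165
gripper_force: 59.8
```

{"op": "play_rows", "data": {
  "steps": [
    [[0, 0, 0.06], 0],
    [[0, 0, 0.06], 0],
    [[0, 0, 0.05], 0],
    [[0, 0, 0.05], 0],
    [[0, 0, 0.05], 0],
    [[0, 0, 0.05], 0],
    [[0, 0, 0], 0],
    [[0, 0, 0], 0],
    [[0, 0, 0], 0],
    [[0, 0, 0], 0]
  ]
}}

```text
time: 24.43
eef_pos: [0.5075, -0.2375, 0.1399]
eef_rot: [-0.051, 0.999, -0.0, 0.0]
ft_force: [-0.5, 0.1, -2.1]
opening: 0.0168
gripper_force: 59.8
```

{"op": "play_rows", "data": {
  "steps": [
    [[0, 0, 0.03], 0],
    [[0, 0, 0.03], 0],
    [[0, 0, 0.03], 0],
    [[0, 0, 0.03], 0],
    [[0, 0, 0], 0],
    [[0, 0, 0], 0],
    [[0, 0, 0], 0],
    [[0, 0, 0], 0],
    [[0, 0, 0], 0],
    [[0, 0, 0], 0]
  ]
}}

```text
time: 25.27
eef_pos: [0.5082, -0.2378, 0.1384]
eef_rot: [-0.051, 0.999, -0.0, 0.001]
ft_force: [-1.4, 1.4, 7.6]
opening: 0.017
gripper_force: 61.0
```

{"op": "play_rows", "data": {
  "steps": [
    [[0, 0, 0.02], 0],
    [[0, 0, 0.02], 0],
    [[0, 0, 0.02], 0],
    [[0, 0, 0], 0],
    [[0, 0, 0], 0],
    [[0, 0, 0], 0],
    [[0, 0, 0], 0],
    [[0, 0, 0], 0],
    [[0, 0, 0], 0],
    [[0, 0, 0], 0]
  ]
}}

```text
time: 26.1
eef_pos: [0.5088, -0.238, 0.1384]
eef_rot: [-0.051, 0.999, -0.001, 0.001]
ft_force: [-3.1, 3.5, 13.0]
opening: 0.0168
gripper_force: 62.0
```

Firm contact came at TCP 0.138, where the bottom is expected (0.137). I back off the load before opening.

{"op": "play_rows", "data": {
  "steps": [
    [[0, 0, -0.04], 0],
    [[0, 0, -0.04], 0],
    [[0, 0, -0.04], 0],
    [[0, 0, 0], 0],
    [[0, 0, 0], 0],
    [[0, 0, 0], 0],
    [[0, 0, 0], 0],
    [[0, 0, 0], 0],
    [[0, 0, 0], 0],
    [[0, 0, 0], 0]
  ]
}}

```text
time: 26.93
eef_pos: [0.5077, -0.2376, 0.1384]
eef_rot: [-0.051, 0.999, -0.0, 0.0]
ft_force: [-1.2, -0.1, 4.8]
opening: 0.0169
gripper_force: 60.6
```

Run:
```python
from station import r
import cv2,numpy as np
a=r.get_image('wrist')['color'][60:360,160:480,::-1];s=r.get_image('scene')['color'][200:310,280:390,::-1]
cv2.imwrite('pics/b1.png',np.hstack([cv2.resize(a,(420,400)),cv2.resize(s,(380,400),interpolation=cv2.INTER_CUBIC)]))
```

```text
(no output)
```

View pics/b1.png

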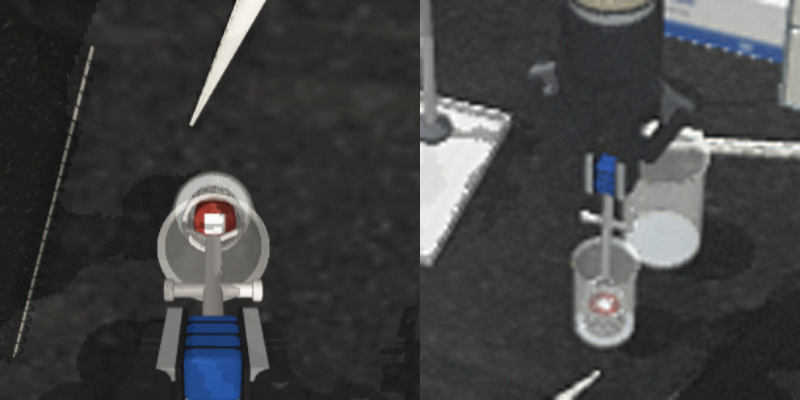

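The cup stands on the beaker bottom with the specimen in it (left crop (213,220), right crop (605,305)), upright and clear of the wall. I take off the remaining load, release, and retreat upward.

{"op": "play_rows", "data": {
  "steps": [
    [[0, 0, -0.05], 0],
    [[0, 0, 0], 0],
    [[0, 0, 0], 0],
    [[0, 0, 0], 0],
    [[0, 0, 0], 0],
    [[0, 0, 0], 0],
    [[0, 0, 0], 0],
    [[0, 0, 0], 0],
    [[0, 0, 0], 0],
    [[0, 0, 0], 0]
  ]
}}

```text
time: 27.87
eef_pos: [0.5074, -0.2374, 0.1395]
eef_rot: [-0.051, 0.999, 0.0, -0.0]
ft_force: [0.1, 0.8, -1.5]
opening: 0.0164
gripper_force: 59.9
```

{"op": "play_rows", "data": {
  "steps": [
    [[0, 0, 0], 0],
    [[0, 0, 0], 0],
    [[0, 0, 0], 0],
    [[0, 0, 0], 0],
    [[0, 0, 0], 0],
    [[0, 0, 0], 0],
    [[0, 0, 0], 0],
    [[0, 0, 0], 0],
    [[0, 0, 0], 0],
    [[0, 0, 0], 0]
  ],
  "hand": 0.1
}}

```text
time: 28.7
eef_pos: [0.5074, -0.2374, 0.1395]
eef_rot: [-0.051, 0.999, 0.0, -0.0]
ft_force: [0.6, 1.4, -0.2]
opening: 0.0383
gripper_force: 0.0
```

{"op": "play_rows", "data": {
  "steps": [
    [[0, 0, -0.1], 0],
    [[0, 0, -0.2], 0],
    [[0, 0, -0.3], 0],
    [[0, 0, -0.4], 0],
    [[0, 0, -0.5], 0],
    [[0, 0, -0.5], 0],
    [[0, 0, -0.5], 0],
    [[0, 0, -0.3], 0],
    [[0, 0, 0], 0],
    [[0, 0, 0], 0]
  ]
}}

```text
time: 29.53
eef_pos: [0.5079, -0.2377, 0.2248]
eef_rot: [-0.051, 0.999, -0.001, 0.001]
ft_force: [-0.4, -0.4, 0.3]
opening: 0.0384
gripper_force: 0.0
```

Run:
```python
from station import r
import numpy as np,cv2
from h import *
o=r.observe();print(o['time'],o['eef_pos'],o['opening'],o['ft_force'])
for n in('wrist','scene'):
    im=r.get_image(n);w=cloud(im)*1000;X,Y,Z=w[...,0],w[...,1],w[...,2]
    near=np.hypot(X-503,Y+239)<45
    P=w[near&(Z>64)&(Z<74)&(np.hypot(X-503,Y+239)>18)];print(n,'lip',cv2.minEnclosingCircle(P[:,:2].astype(np.float32)))
    hsv=cv2.cvtColor(im['color'],cv2.COLOR_RGB2HSV);H,S=hsv[...,0],hsv[...,1]
    P=w[near&(H>100)&(H<130)&(S>120)&(Z>120)];print('handle',P.min(0),P.max(0))
    P=w[near&((H<8)|(H>172))&(S>70)&(Z<60)];print('spec',len(P),P.mean(0) if len(P) else'',P.max(0))
    for z in(60,80,95,115):
        P=w[(np.hypot(X-503,Y+239)<14)&(abs(Z-z)<4)];print('stem',z,P.mean(0) if len(P) else'')
```

```text
29.5333 [ 0.5079319  -0.23774639  0.22475899] 0.03840249181951646 [-0.41153844 -0.44934149  0.26304816]
wrist lip ((502.7891845703125, -238.77532958984375), 27.49736976623535)
handle [ 492.34872364 -246.37536952  142.13439941] [ 508.72617332 -227.93561049  167.89308018]
spec 300 [ 497.4456717  -237.88029951   23.37827124] [ 513.06005209 -224.22665717   59.60463846]
stem 60 [ 498.6361481  -238.4693869    59.77280592]
stem 80 [ 498.79067734 -238.27291665   80.37653405]
stem 95 [ 498.52140108 -237.8628773    95.02473066]
stem 115 [ 500.56917222 -239.87564333  112.65605488]
scene lip ((504.30218505859375, -239.312255859375), 30.5593318939209)
handle [ 490.17835341 -251.43779319  140.142178  ] [ 510.38362176 -232.28123371  167.23346235]
spec 9 [ 484.48374969 -250.97440334   42.66526337] [ 488.04154398 -245.04287627   57.01633227]
stem 60 [ 501.88480211 -238.3193196    59.54499711]
stem 80 [ 502.89367838 -241.06305741   81.26039424]
stem 95 [ 501.15652105 -242.47645218   95.36834368]
stem 115 [ 501.26523364 -240.45917753  113.37921887]
```

The basket stands upright at the right height (handle top about 165 mm), and the beaker has not moved.

```bash
python3 -c "
from station import r
print(r.hand_in())"
```

```text
the job is handed in; nothing more can be done
None
```

The basket, with its specimen, is standing upright and released on the beaker's bottom, and I handed the job in at about 30 s; hand-in returned no verdict, and I did not re-check the bottle and timer positions.

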